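# Find the worn tube holder by rocking it and lock it out

### The job

One of the three tube holders on the bench rocker has a worn bearing. Rock the holders gently to the right and to the left, never with more than 25 N, to feel which one has play; then leave that one leaning to the left against its stop and slide its catch fully home so that it is locked out. Leave the other two catches drawn out and do not disturb the things around the rocker.

Things in the scene. Friction and masses are not known exactly. Their poses are not given: they have to be found in the camera images.
- rocker: Bench tube rocker, fixed: grey housing 100 (x) x 340 (y) x 54 mm high. Origin under its centre on the bench; x points from its front (tab side, facing the robot) to its back, y left along the row, z up. Three look-alike tube holders in a row at x = +15, y = +110 (left), 0 (middle), -110 mm (right). Exactly one, any of them, has a worn bearing.
- holder_left (a joint): Lean (rad) of the left holder about its axle, which runs along the rocker's x inside the housing 12 mm above the bench; 0 upright, positive leaning to the rocker's left (+y). For all three: The worn one swings loosely about 0.10 rad either way (9 mm at the cup point) against about 0.5 N of friction, then meets a firm stop; it stays where it is left.
- cup_left (a point): Centre of the left holder's cup, 105 mm above the bench when upright, 93 mm above its axle; moves with it; axes as the rocker's. The cup is grey, round, open, 40 mm across outside, 34 mm inside, from 74 to 122 mm above the bench, on a square 26 mm metal block (58 to 74 mm).
- catch_left (a joint): Travel (m) of the left holder's sliding catch along the rocker's +x: 0 drawn out to the front, 0.022 fully home. A flat steel bar 10 mm wide, 15.4 mm to the right (-y) of the holder's axis. For all three: It slides against about 3 N of friction, stays where left, has firm end stops.
- tab_left (a point): Centre of the black upright thumb tab of the left catch, 76 mm above the bench; 8 mm thick (x), 22 mm wide (y), from 58 to 88 mm above the bench. Drawn out: 53 mm in front of the holder's axis; home: 31 mm. Moves with the catch; axes as the rocker's.
- holder_middle (a joint): Lean (rad) of the middle holder about its axle, which runs along the rocker's x inside the housing 12 mm above the bench; 0 upright, positive leaning to the rocker's left (+y). For all three: A sound holder gives under 0.04 rad to pushes under 25 N and springs back (about 12 N per mm at the cup, like firm rubber); the worn one's stops are as firm.
- cup_middle (a point): Centre of the middle holder's cup, 105 mm above the bench when upright, 93 mm above its axle; moves with it; axes as the rocker's. The cup is grey, round, open, 40 mm across outside, 34 mm inside, from 74 to 122 mm above the bench, on a square 26 mm metal block (58 to 74 mm).
- catch_middle (a joint): Travel (m) of the middle holder's sliding catch along the rocker's +x: 0 drawn out to the front, 0.022 fully home. A flat steel bar 10 mm wide, 15.4 mm to the right (-y) of the holder's axis. For all three: Its nose passes the right side of the holder's square block and keeps the holder leaning.
- tab_middle (a point): Centre of the black upright thumb tab of the middle catch, 76 mm above the bench; 8 mm thick (x), 22 mm wide (y), from 58 to 88 mm above the bench. Drawn out: 53 mm in front of the holder's axis; home: 31 mm. Moves with the catch; axes as the rocker's.
- holder_right (a joint): Lean (rad) of the right holder about its axle, which runs along the rocker's x inside the housing 12 mm above the bench; 0 upright, positive leaning to the rocker's left (+y). For all three: A holder bears at most 25 N of contact force in all from the robot, so nudge it from the sides: a firm pinch is too much.
- cup_right (a point): Centre of the right holder's cup, 105 mm above the bench when upright, 93 mm above its axle; moves with it; axes as the rocker's. The cup is grey, round, open, 40 mm across outside, 34 mm inside, from 74 to 122 mm above the bench, on a square 26 mm metal block (58 to 74 mm).
- catch_right (a joint): Travel (m) of the right holder's sliding catch along the rocker's +x: 0 drawn out to the front, 0.022 fully home. A flat steel bar 10 mm wide, 15.4 mm to the right (-y) of the holder's axis. For all three: It passes only if the holder leans left more than about 0.06 rad; else the nose butts on the block after about 4 mm.
- tab_right (a point): Centre of the black upright thumb tab of the right catch, 76 mm above the bench; 8 mm thick (x), 22 mm wide (y), from 58 to 88 mm above the bench. Drawn out: 53 mm in front of the holder's axis; home: 31 mm. Moves with the catch; axes as the rocker's.
- flask: Small clear culture flask lying flat, 101 x 50 x 22 mm, loose, left of the rocker; origin under its centre. Bystander.
- bottle: Small brown screw-cap bottle, 52 mm across, 98 mm high, loose, right of the rocker; origin under its centre. Bystander.
- case: Flat slide case, 37 x 82 x 14 mm, loose, behind the rocker; origin under its centre. Bystander.

How it is judged (in metres and radians):
On the way, in this order (a step that is already met when the one before it is completed fails the run):
1. the loose holder has been rocked to the right (value of joint any of holder_left, holder_middle, holder_right below -0.07 rad), for 0.1 s.
2. then it has been rocked to the left (value of joint any of holder_left, holder_middle, holder_right above 0.07 rad), for 0.1 s.
At the end, for the whole second after the job is handed in: The holder with play leans left by more than 0.07 rad with its catch home (beyond 19 mm of its 22 mm), the other two catches are still out (less than 6 mm), and flask, bottle and slide case are within 20 mm of where they were (((value of joint holder_left above 0.07 rad and value of joint catch_left above 0.019 m and value of joint each of catch_middle, catch_right below 0.006 m) or (value of joint holder_middle above 0.07 rad and value of joint catch_middle above 0.019 m and value of joint each of catch_left, catch_right below 0.006 m) or (value of joint holder_right above 0.07 rad and value of joint catch_right above 0.019 m and value of joint each of catch_left, catch_middle below 0.006 m)) and distance of each of flask, bottle, case from where it was at the start of the episode below 0.02 m); the robot touches nothing.
It fails at once if the robot loads the left holder with more than 25 N (contact force between holder_left and the arm above 25 N or contact force between holder_left and the fingers above 25 N).
It fails at once if the robot loads the middle holder with more than 25 N (contact force between holder_middle and the arm above 25 N or contact force between holder_middle and the fingers above 25 N).
It fails at once if the robot loads the right holder with more than 25 N (contact force between holder_right and the arm above 25 N or contact force between holder_right and the fingers above 25 N).
It fails at once if the flask, bottle or case is moved by more than 20 mm (distance of any of flask, bottle, case from where it was at the start of the episode above 0.02 m).
It also fails if it takes over 58 s, if anything falls off the work surface, if the arm or the gripper's body presses on something with over 40 N, if the wrist force passes 120 N, or if a joint passes its speed limit or range.

### The arm

A 7-joint arm with a two-finger parallel gripper is mounted at the origin on a cart in front of the work surface, level with it; the furniture and walls round the work are solid. World frame = base frame: x ahead of the robot, y to its left, z up, the work surface at z = 0. Lengths are in mm, angles in rad, forces in N, time in s.
With the tool pointing down it reaches from about 400 to 875 mm from the base axis. Payload 6.5 kg.
Tool frame: the origin (TCP) lies at the very end of the fingers, on their centre line; the grasp point (between the pads) lies 19 mm behind it; z points along the fingers, y is the line along which they close (so a half turn about z gives the same grasp; the last joint's range is limited). The gripper opens to 88 mm and grips with 3 to 60 N. Pads are 18 mm wide; open, the fingers measure 123 mm over their backs; the gripper's body (75 mm by 187 mm) begins 45 mm behind the grasp point.
Start: joints at [1.238, 0.536, -0.004, 1.538, 0.003, 1.067, -0.071], TCP at [171.366, -626.996, 238.716] pointing down, gripper open.
Joint ranges: [-2.7, 2.7], [-0.37, 2.16], [-1.27, 1.26], [0.24, 2.4], [-1.31, 4.45], [0.19, 1.91], [-2.76, 2.76]. Speed limits (rad/s): [2.39, 2.39, 3.14, 3.14, 3.14, 3.14, 3.14].

### API

Orientations are given as a rotation vector (axis times angle).
In Python, from rig import bot, optics gives the robot as it stands.
- The arm moves only by the tool drive_tool, never from a script. Its argument "moves" is a list of rows, each a list of 3 entries, a list of its own where there are three numbers: the shift along the tool's x, y, z in m, then the turn, a rotation vector about the tool's x, y, z in degrees, then the finger opening in m, from 0 to 0.0881. A call has 1 to 10 rows; each row is the pose to reach, as a shift and turn from the pose commanded when the call began, along the tool's axes at that moment; what a row does not reach only later rows make up. A row lasts 1/10 s, in which the tool goes at most 50 mm and 8.59 degrees, less where a joint would pass 70% of its speed; a pose out of reach is approached as far as the arm can. A call with a gripper value outside its range is refused whole. The fingers move at their own pace and stop on an object; "grip_force" is the grip in N (left out, the last holds). Time passes only in rows, so rows that repeat a pose let the fingers close. It gives the time, the measured TCP pose, the force, the opening and the grip force at its end, in the units of the state.
- bot.observe(): the state, without advancing time (a new reading comes with each control period).
- optics.grab_frame(name): name is "side" or "top"; returns (picture, depth): 480x640x3 uint8, red, green, blue; 480x640 float32, mm along the optical axis (not along the pixel's ray), 0 where there is no reading.
- optics.camera_info(name): a dict with "fx", "fy", "cx", "cy" (pixels), "dist" ([k1, k2, p1, p2, k3] as OpenCV has them; the pictures are not rectified), "cam_to_world" (4x4, takes a point from camera to world coordinates). Camera axes: x right, y up, looking along -z (the intrinsics and any distortion apply to the point x, -y, -z); pixel columns grow to the right and rows downward; lengths in mm; the calibration is good to about 2 mm. A picture is of the moment at which its call begins. camera_info takes no time and is no camera call.
- bot.close_job(): hands the job in; it is judged then, once.
The state is a dict: "time_s": time; "joint_pos": joint angles; "qvel": joint speeds; "joint_torque": joint torques, N m; "tool_pos": TCP position; "tool_rot": TCP orientation; "force": force on the tool from outside, world axes, zero at the start; "wrist_torque": the same for the moment, N m; "finger_gap": finger opening in mm; "finger_force": force on a finger pad.
Only numpy, scipy, OpenCV 4.12 (cv2) and the standard library are available. Lean on these libraries where they do the work, as an engineer would, in place of code of your own. Each camera call takes 0.05 s, during which the arm holds its last target. There are 200 camera calls.

## Working session

There is one attempt and no reset: what is moved stays moved. The work goes in short steps, Python scripts to look and compute and a tool call to move; the robot and the scene stay as the last step left them, time stands still between calls to the robot, and variables do not carry over. Pictures are saved under pics/ and viewed, at most 10 in all, crops included, and the job is handed in when it is done.

Besides the shell and the picture viewer there is one more tool, called after "Emit:" by a JSON object that holds its "method" and its "body", one argument or row to a line. drive_tool: Moves the arm, as the interface text tells. Its arguments: {"type":"object","properties":{"moves":{"type":"array","items":{"type":"array"}},"grip_force":{"type":"number"}},"required":["moves"]}

```bash
mkdir -p pics
cat > h.py <<'E'
import numpy as np,cv2
from rig import bot,optics
def grab(n,f):
    p,d=optics.grab_frame(n); cv2.imwrite(f'pics/{f}.png',p[:,:,::-1]); np.save(f'pics/{f}.npy',d); return p,d
def world(n,d):
    c=optics.camera_info(n);K=np.array([[c['fx'],0,c['cx']],[0,c['fy'],c['cy']],[0,0,1.]])
    v,u=np.mgrid[:480,:640]
    q=cv2.undistortPoints(np.stack([u,v],-1).reshape(-1,1,2).astype(np.float64),K,np.array(c['dist'],float)).reshape(480,640,2)
    P=np.stack([q[...,0]*d,-q[...,1]*d,-d,np.ones_like(d)],-1)
    W=P@np.array(c['cam_to_world']).T
    return W[...,:3]
E
python3 - <<'E'
from h import *
for n in('side','top'):
    grab(n,n+'0'); print(n,np.round(optics.camera_info(n)['cam_to_world'],2).tolist())
s=bot.observe(); print(s)
E
```

```text
side [[-0.91, 0.25, -0.34, 174.3], [-0.42, -0.52, 0.75, 929.45], [0.01, 0.82, 0.57, 790.39], [0.0, 0.0, 0.0, 1.0]]
top [[0.03, 0.98, -0.19, 382.26], [-1.0, 0.03, -0.01, 15.26], [-0.0, 0.19, 0.98, 1239.87], [0.0, 0.0, 0.0, 1.0]]
{'time_s': 0.1, 'joint_pos': array([ 1.23781082,  0.53706205, -0.00444338,  1.53872853,  0.00258044,
        1.06731992, -0.07121179]), 'qvel': array([-0.00139387, -0.00195486, -0.00034684, -0.00254742, -0.0002713 ,
       -0.00088692, -0.0010891 ]), 'joint_torque': array([ 3.92989372e-03, -5.72082102e+01,  9.94523764e-01, -2.52231538e+01,
       -5.61303855e-02,  1.34551286e-02,  5.22500920e-05]), 'tool_pos': array([ 171.21578552, -626.48741222,  237.96288033]), 'tool_rot': array([-3.11220212e+00, -4.17711451e-01,  4.59455279e-04]), 'force': array([-0.99050294,  0.53101605,  0.09955841]), 'wrist_torque': array([0.008391  , 0.04368264, 0.00135154]), 'finger_force': 0.0, 'finger_gap': 88.17319360136952}
```

View pics/top0.png

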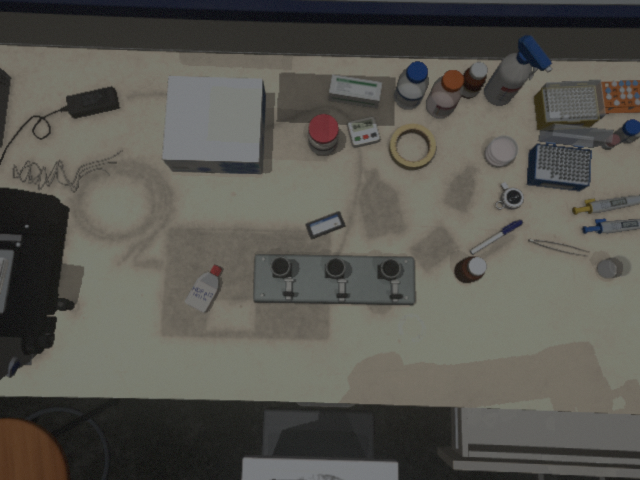

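View pics/side0.png

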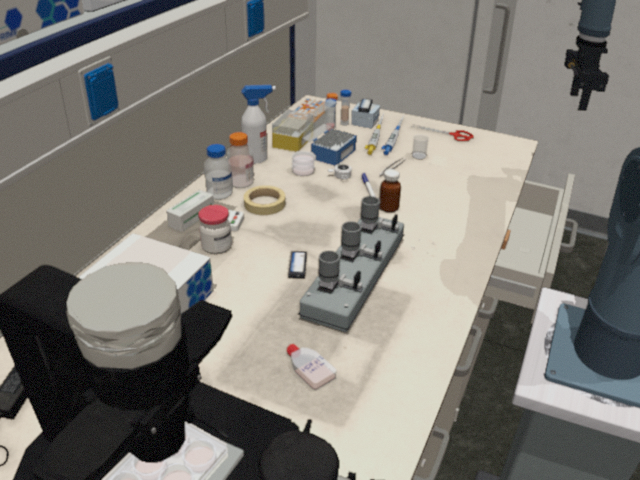

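Top view: the rocker spans u 253–414, v 254–303, with cups at (282,266), (337,267) and (391,267). The tabs sit below them, and the flask is at (205,290), the bottle at (470,268) and the case at (325,225). Next I'll measure the rocker pose.

Run:
```python
from h import *
Q={}
for n in('top','side'):
    W=world(n,np.load(f'pics/{n}0.npy')); x,y,z=W[...,0],W[...,1],W[...,2]
    roi=(x>380)&(x<640)&(y>-220)&(y<230)
    m=roi&(abs(z-54)<5)
    k,l,st,_=cv2.connectedComponentsWithStats(cv2.morphologyEx(m.astype(np.uint8),cv2.MORPH_CLOSE,np.ones((5,5))))
    i=1+np.argmax(st[1:,4]); mm=m&(l==i)
    r=cv2.minAreaRect(W[mm][:,:2].astype(np.float32)); print(n,'housing',r, np.median(z[mm]))
    m=roi&(z>112)&(z<132)
    k,l,st,c=cv2.connectedComponentsWithStats(m.astype(np.uint8))
    for i in range(1,k):
        if st[i,4]>15:
            p=W[(l==i)]; print(' cup',np.round(cv2.minEnclosingCircle(p[:,:2].astype(np.float32)),1) if 0 else (p[:,:2].min(0).round(1),p[:,:2].max(0).round(1)),p[:,2].mean().round(1),c[i].round(),st[i,4])
    m=roi&(z>78)&(z<92)
    k,l,st,c=cv2.connectedComponentsWithStats(m.astype(np.uint8))
    for i in range(1,k):
        if st[i,4]>4:
            p=W[(l==i)]; print(' mid',p.mean(0).round(1),c[i].round(),st[i,4])
```

```text
top housing ((517.0430908203125, -18.13922119140625), (98.53463745117188, 338.34942626953125), 0.7557642459869385) 51.07898260251022
 cup (array([511.6,  73.1]), array([550.5, 111.1])) 121.0 [280. 265.] 108
 cup (array([512.6, -36.2]), array([551.2,   1.7])) 121.3 [335. 266.] 105
 cup (array([ 513.8, -147.2]), array([ 552.7, -107.6])) 120.9 [390. 268.] 114
 mid [533.   93.2  89.4] [280. 267.] 136
 mid [534.4 -18.5  89.4] [335. 267.] 156
 mid [ 535.7 -129.4   89.5] [389. 268.] 141
 mid [ 529.1 -108.4   85.5] [378. 272.] 6
 mid [513.7  83.3  87.8] [284. 276.] 6
 mid [ 516.  -119.6   86.4] [384. 278.] 7
 mid [512.7 -18.6  89. ] [334. 278.] 6
 mid [479.8  76.6  86.4] [287. 293.] 50
 mid [479.1 -33.3  86.7] [341. 295.] 47
 mid [ 480.8 -143.3   87.1] [396. 296.] 43
side housing ((515.6322631835938, -16.063262939453125), (98.7039794921875, 341.765380859375), 0.4742450714111328) 51.48037230435773
 cup (array([ 512.3, -150.6]), array([ 553.5, -106.5])) 118.7 [370. 202.] 203
 cup (array([511.4, -40. ]), array([551.5,   4. ])) 119.0 [350. 228.] 216
 cup (array([509.9,  70.9]), array([549.7, 113.7])) 119.0 [328. 258.] 246
 mid [ 528.8 -113.8   85.6] [368. 219.] 96
 mid [ 479.7 -141.2   85.1] [394. 218.] 48
 mid [526.3  -4.5  84.8] [350. 246.] 105
 mid [478.1 -31.5  86.1] [377. 245.] 50
 mid [478.1  78.4  85.8] [357. 276.] 66
 mid [524.5 105.3  85.2] [328. 277.] 113
```

```bash
cat >> h.py <<'E'
from scipy.spatial.transform import Rotation as R
def go(t,yaw=0.6):
    s=bot.observe(); r=R.from_rotvec(s['tool_rot']); tgt=R.from_euler('z',yaw,degrees=True)*R.from_euler('x',180,degrees=True)
    print('shift m',np.round(r.inv().apply(np.array(t)-s['tool_pos'])/1000,4),'turn deg',np.round(np.degrees((r.inv()*tgt).as_rotvec()),2),'F',s['force'].round(2),'t',s['time_s'])
E
python3 -c "
from h import *
go([533,-127.5,200])"
```

```text
shift m [ 0.4806 -0.3859  0.0385] turn deg [-0.09  0.02 14.69] F [-0.99  0.53  0.1 ] t 0.1
```

Emit:
{"method": "drive_tool", "body": {
  "moves": [
    [[0.035, -0.028, 0], [0, 0, 1], 0.054],
    [[0.073, -0.058, 0.005], [0, 0, 3], 0.054],
    [[0.111, -0.089, 0.01], [0, 0, 5], 0.054],
    [[0.149, -0.12, 0.015], [0, 0, 7], 0.054],
    [[0.187, -0.15, 0.02], [0, 0, 9], 0.054],
    [[0.225, -0.18, 0.025], [0, 0, 11], 0.054],
    [[0.263, -0.211, 0.03], [0, 0, 13], 0.054],
    [[0.3, -0.241, 0.035], [0, 0, 14], 0.054],
    [[0.338, -0.271, 0.038], [-0.1, 0, 14.7], 0.054],
    [[0.365, -0.293, 0.0385], [-0.1, 0, 14.7], 0.054]
  ]
}}

```text
time_s: 1.1
tool_pos: [447.5, -244.7, 199.7]
tool_rot: [3.141, 0.02, -0.0]
force: [0.6, -0.6, 0.5]
finger_gap: 54.1
finger_force: 0.0
```

```bash
python3 -c "
from h import *
go([533,-127.5,200])"
```

```text
shift m [ 0.087  -0.1161 -0.0004] turn deg [0.03 0.01 0.14] F [ 0.64 -0.64  0.53] t 1.1
```

Emit:
{"method": "drive_tool", "body": {
  "moves": [
    [[0.025, -0.034, 0], [0, 0, 0], 0.054],
    [[0.05, -0.068, 0], [0, 0, 0], 0.054],
    [[0.075, -0.1, 0], [0, 0, 0], 0.054],
    [[0.085, -0.114, 0], [0, 0, 0], 0.054],
    [[0.085, -0.114, 0], [0, 0, 0], 0.054],
    [[0.085, -0.114, 0.02], [0, 0, 0], 0.054],
    [[0.085, -0.114, 0.05], [0, 0, 0], 0.054],
    [[0.085, -0.114, 0.06], [0, 0, 0], 0.054],
    [[0.085, -0.114, 0.06], [0, 0, 0], 0.054],
    [[0.085, -0.114, 0.06], [0, 0, 0], 0.054]
  ]
}}

```text
time_s: 2.1
tool_pos: [530.1, -134.1, 140.7]
tool_rot: [3.139, 0.015, 0.001]
force: [0.9, -0.3, 0.9]
finger_gap: 53.5
finger_force: 0.0
```

```bash
python3 -c "
from h import *
go([533,-127.5,95])
grab('side','s1')
import cv2
p=cv2.imread('pics/s1.png')[120:320,260:500]; cv2.imwrite('pics/s1c.png',cv2.resize(p,None,fx=3,fy=3))"
```

```text
shift m [ 0.0029 -0.0067  0.0457] turn deg [ 0.12 -0.04 -0.07] F [ 0.91 -0.34  0.89] t 2.1
```

View pics/s1c.png

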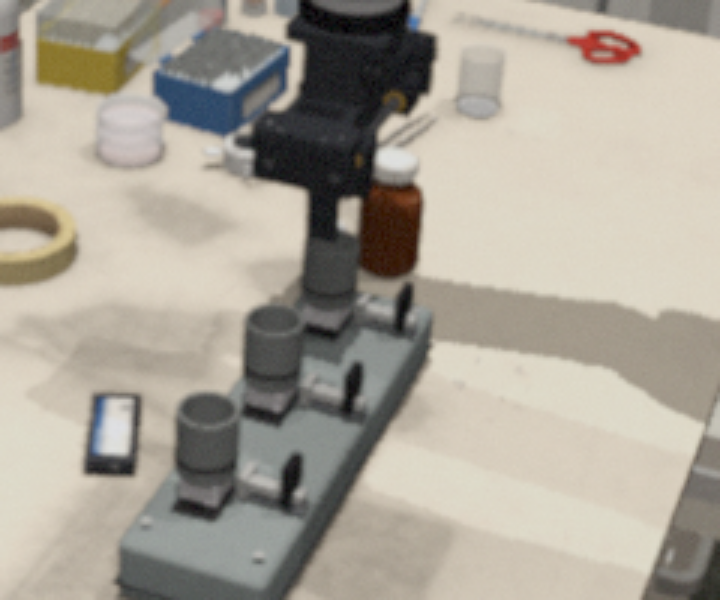

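The open fingers are above the right cup (crop 330,265), still clear of it. I'll centre them, then go down.

Emit:
{"method": "drive_tool", "body": {
  "moves": [
    [[0.003, -0.0065, 0], [0, 0, 0], 0.054],
    [[0.003, -0.0065, 0], [0, 0, 0], 0.054],
    [[0.003, -0.0065, 0], [0, 0, 0], 0.054],
    [[0.003, -0.0065, 0.01], [0, 0, 0], 0.054],
    [[0.003, -0.0065, 0.02], [0, 0, 0], 0.054],
    [[0.003, -0.0065, 0.03], [0, 0, 0], 0.054],
    [[0.003, -0.0065, 0.045], [0, 0, 0], 0.054],
    [[0.003, -0.0065, 0.045], [0, 0, 0], 0.054],
    [[0.003, -0.0065, 0.045], [0, 0, 0], 0.054]
  ]
}}

```text
time_s: 3.05
tool_pos: [532.5, -126.8, 94.5]
tool_rot: [3.14, 0.016, -0.002]
force: [0.9, 0.7, -0.1]
finger_gap: 54.1
finger_force: 0.0
```

Emit:
{"method": "drive_tool", "body": {
  "moves": [
    [[0, 0.003, 0], [0, 0, 0], 0.054],
    [[0, 0.005, 0], [0, 0, 0], 0.054],
    [[0, 0.006, 0], [0, 0, 0], 0.054],
    [[0, 0.006, 0], [0, 0, 0], 0.054],
    [[0, 0.006, 0], [0, 0, 0], 0.054]
  ]
}}

```text
time_s: 3.55
tool_pos: [533.1, -132.9, 95.2]
tool_rot: [3.14, 0.016, 0.001]
force: [-0.7, -0.1, -0.5]
finger_gap: 53.8
finger_force: 0.0
```

Emit:
{"method": "drive_tool", "body": {
  "moves": [
    [[0, 0.0005, 0], [0, 0, 0], 0.054],
    [[0, 0.001, 0], [0, 0, 0], 0.054],
    [[0, 0.001, 0], [0, 0, 0], 0.054]
  ]
}}

```text
time_s: 3.85
tool_pos: [533.0, -134.0, 95.0]
tool_rot: [3.14, 0.016, 0.0]
force: [0.6, 0.2, 0.3]
finger_gap: 54.0
finger_force: 0.0
```

Emit:
{"method": "drive_tool", "body": {
  "moves": [
    [[0, 0.0005, 0], [0, 0, 0], 0.054],
    [[0, 0.001, 0], [0, 0, 0], 0.054],
    [[0, 0.001, 0], [0, 0, 0], 0.054]
  ]
}}

```text
time_s: 4.15
tool_pos: [533.0, -135.0, 95.0]
tool_rot: [3.14, 0.016, 0.0]
force: [-0.5, -0.1, 1.3]
finger_gap: 54.3
finger_force: 0.0
```

Continuing in 1 mm steps; nominal contact is at about y −134.5.

Emit:
{"method": "drive_tool", "body": {
  "moves": [
    [[0, 0.0005, 0], [0, 0, 0], 0.054],
    [[0, 0.001, 0], [0, 0, 0], 0.054],
    [[0, 0.001, 0], [0, 0, 0], 0.054]
  ]
}}

```text
time_s: 4.45
tool_pos: [533.1, -135.9, 95.1]
tool_rot: [3.14, 0.016, 0.0]
force: [0.4, -0.2, 0.3]
finger_gap: 54.0
finger_force: 0.2
```

Emit:
{"method": "drive_tool", "body": {
  "moves": [
    [[0, 0.0005, 0], [0, 0, 0], 0.054],
    [[0, 0.0005, 0], [0, 0, 0], 0.054]
  ]
}}

```text
time_s: 4.65
tool_pos: [533.1, -136.3, 95.0]
tool_rot: [3.14, 0.016, 0.0]
force: [0.4, 0.9, 0.6]
finger_gap: 53.8
finger_force: 0.3
```

Emit:
{"method": "drive_tool", "body": {
  "moves": [
    [[0, 0.0005, 0], [0, 0, 0], 0.054],
    [[0, 0.0007, 0], [0, 0, 0], 0.054],
    [[0, 0.0007, 0], [0, 0, 0], 0.054]
  ]
}}

```text
time_s: 4.95
tool_pos: [533.1, -136.5, 95.1]
tool_rot: [3.14, 0.017, 0.0]
force: [0.5, 2.6, 0.8]
finger_gap: 54.0
finger_force: 1.5
```

Emit:
{"method": "drive_tool", "body": {
  "moves": [
    [[0, 0.0005, 0], [0, 0, 0], 0.054],
    [[0, 0.0007, 0], [0, 0, 0], 0.054],
    [[0, 0.0007, 0], [0, 0, 0], 0.054]
  ]
}}

```text
time_s: 5.25
tool_pos: [533.1, -136.8, 95.1]
tool_rot: [3.141, 0.017, 0.0]
force: [0.0, 4.9, 2.5]
finger_gap: 54.5
finger_force: 2.6
```

The force climbs about 8 N/mm, so the right holder is sound. On to the middle one.

Emit:
{"method": "drive_tool", "body": {
  "moves": [
    [[0, -0.009, 0], [0, 0, 0], 0.054],
    [[0, -0.009, 0], [0, 0, 0], 0.054],
    [[0, -0.009, -0.045], [0, 0, 0], 0.054],
    [[0, -0.02, -0.05], [0, 0, 0], 0.054],
    [[0, -0.06, -0.05], [0, 0, 0], 0.054],
    [[-0.001, -0.1, -0.05], [0, 0, 0], 0.054],
    [[-0.001, -0.119, -0.05], [0, 0, 0], 0.054],
    [[-0.001, -0.119, -0.05], [0, 0, 0], 0.054],
    [[-0.001, -0.119, -0.05], [0, 0, 0], 0.054]
  ]
}}

```text
time_s: 6.15
tool_pos: [530.9, -19.5, 144.7]
tool_rot: [3.139, 0.016, 0.0]
force: [-0.5, -0.4, -0.2]
finger_gap: 54.1
finger_force: 0.0
```

Emit:
{"method": "drive_tool", "body": {
  "moves": [
    [[0.001, 0, 0.01], [0, 0, 0], 0.054],
    [[0.001, 0, 0.025], [0, 0, 0], 0.054],
    [[0.001, 0, 0.045], [0, 0, 0], 0.054],
    [[0.001, 0, 0.05], [0, 0, 0], 0.054],
    [[0.001, 0, 0.05], [0, 0, 0], 0.054],
    [[0.001, 0.003, 0.05], [0, 0, 0], 0.054],
    [[0.001, 0.005, 0.05], [0, 0, 0], 0.054],
    [[0.001, 0.006, 0.05], [0, 0, 0], 0.054],
    [[0.001, 0.006, 0.05], [0, 0, 0], 0.054]
  ]
}}

```text
time_s: 7.05
tool_pos: [532.3, -25.1, 95.3]
tool_rot: [3.14, 0.015, 0.002]
force: [-0.3, -0.4, -0.6]
finger_gap: 53.7
finger_force: 0.0
```

Emit:
{"method": "drive_tool", "body": {
  "moves": [
    [[0, 0.0005, 0], [0, 0, 0], 0.054],
    [[0, 0.001, 0], [0, 0, 0], 0.054],
    [[0, 0.001, 0], [0, 0, 0], 0.054]
  ]
}}

```text
time_s: 7.35
tool_pos: [532.0, -25.7, 94.9]
tool_rot: [3.14, 0.016, 0.001]
force: [-0.1, -0.2, 0.2]
finger_gap: 54.1
finger_force: 0.0
```

Emit:
{"method": "drive_tool", "body": {
  "moves": [
    [[0, 0.0005, 0], [0, 0, 0], 0.054],
    [[0, 0.001, 0], [0, 0, 0], 0.054],
    [[0, 0.001, 0], [0, 0, 0], 0.054]
  ]
}}

```text
time_s: 7.65
tool_pos: [532.0, -26.8, 94.9]
tool_rot: [3.14, 0.016, 0.001]
force: [-0.0, 0.8, 0.2]
finger_gap: 53.9
finger_force: 0.3
```

Emit:
{"method": "drive_tool", "body": {
  "moves": [
    [[0, 0.0005, 0], [0, 0, 0], 0.054],
    [[0, 0.001, 0], [0, 0, 0], 0.054],
    [[0, 0.001, 0], [0, 0, 0], 0.054]
  ]
}}

```text
time_s: 7.95
tool_pos: [532.0, -27.9, 94.9]
tool_rot: [3.14, 0.016, 0.0]
force: [-0.1, 0.9, -0.3]
finger_gap: 54.4
finger_force: 0.3
```

Emit:
{"method": "drive_tool", "body": {
  "moves": [
    [[0, 0.0005, 0], [0, 0, 0], 0.054],
    [[0, 0.0007, 0], [0, 0, 0], 0.054],
    [[0, 0.0007, 0], [0, 0, 0], 0.054]
  ]
}}

```text
time_s: 8.25
tool_pos: [532.0, -28.6, 94.8]
tool_rot: [3.14, 0.016, 0.0]
force: [-0.0, -0.6, -0.0]
finger_gap: 54.0
finger_force: 0.3
```

The middle holder gives freely at a constant 0.3 N. I'll carry on to the right.

Emit:
{"method": "drive_tool", "body": {
  "moves": [
    [[0, 0.001, 0], [0, 0, 0], 0.054],
    [[0, 0.002, 0], [0, 0, 0], 0.054],
    [[0, 0.003, 0], [0, 0, 0], 0.054],
    [[0, 0.004, 0], [0, 0, 0], 0.054],
    [[0, 0.0045, 0], [0, 0, 0], 0.054],
    [[0, 0.0045, 0], [0, 0, 0], 0.054]
  ]
}}

```text
time_s: 8.85
tool_pos: [532.0, -33.2, 94.8]
tool_rot: [3.14, 0.016, 0.0]
force: [0.2, -0.2, 1.0]
finger_gap: 54.2
finger_force: 0.2
```

Emit:
{"method": "drive_tool", "body": {
  "moves": [
    [[0, 0.0005, 0], [0, 0, 0], 0.054],
    [[0, 0.001, 0], [0, 0, 0], 0.054],
    [[0, 0.001, 0], [0, 0, 0], 0.054]
  ]
}}

```text
time_s: 9.15
tool_pos: [532.0, -34.0, 94.9]
tool_rot: [3.14, 0.016, 0.0]
force: [0.3, -0.2, 0.5]
finger_gap: 54.0
finger_force: 0.3
```

Emit:
{"method": "drive_tool", "body": {
  "moves": [
    [[0, 0.0005, 0], [0, 0, 0], 0.054],
    [[0, 0.001, 0], [0, 0, 0], 0.054],
    [[0, 0.001, 0], [0, 0, 0], 0.054]
  ]
}}

```text
time_s: 9.45
tool_pos: [532.0, -34.6, 94.9]
tool_rot: [3.14, 0.017, 0.0]
force: [-0.1, 1.7, 2.3]
finger_gap: 54.1
finger_force: 1.2
```

Emit:
{"method": "drive_tool", "body": {
  "moves": [
    [[0, 0.0005, 0], [0, 0, 0], 0.054],
    [[0, 0.0007, 0], [0, 0, 0], 0.054],
    [[0, 0.0007, 0], [0, 0, 0], 0.054]
  ]
}}

```text
time_s: 9.75
tool_pos: [532.1, -34.9, 94.9]
tool_rot: [3.141, 0.017, 0.001]
force: [-0.2, 5.3, 2.0]
finger_gap: 53.7
finger_force: 2.5
```

It is firm at the right stop, so the middle holder is the worn one. Rocking it to the left.

Emit:
{"method": "drive_tool", "body": {
  "moves": [
    [[0, -0.004, 0], [0, 0, 0], 0.054],
    [[0, -0.008, 0], [0, 0, 0], 0.054],
    [[0, -0.011, 0], [0, 0, 0], 0.054],
    [[0, -0.014, 0], [0, 0, 0], 0.054],
    [[0, -0.017, 0], [0, 0, 0], 0.054],
    [[0, -0.02, 0], [0, 0, 0], 0.054],
    [[0, -0.023, 0], [0, 0, 0], 0.054],
    [[0, -0.026, 0], [0, 0, 0], 0.054],
    [[0, -0.028, 0], [0, 0, 0], 0.054],
    [[0, -0.028, 0], [0, 0, 0], 0.054]
  ]
}}

```text
time_s: 10.75
tool_pos: [531.8, -7.2, 94.8]
tool_rot: [3.14, 0.017, 0.0]
force: [-0.3, 1.3, 0.5]
finger_gap: 53.9
finger_force: 0.0
```

Emit:
{"method": "drive_tool", "body": {
  "moves": [
    [[0, -0.0005, 0], [0, 0, 0], 0.054],
    [[0, -0.001, 0], [0, 0, 0], 0.054],
    [[0, -0.001, 0], [0, 0, 0], 0.054]
  ]
}}

```text
time_s: 11.05
tool_pos: [531.7, -6.8, 94.8]
tool_rot: [3.14, 0.016, 0.0]
force: [0.7, -0.7, -0.2]
finger_gap: 53.9
finger_force: 0.2
```

Emit:
{"method": "drive_tool", "body": {
  "moves": [
    [[0, -0.0005, 0], [0, 0, 0], 0.054],
    [[0, -0.001, 0], [0, 0, 0], 0.054],
    [[0, -0.001, 0], [0, 0, 0], 0.054]
  ]
}}

```text
time_s: 11.35
tool_pos: [531.8, -5.7, 94.9]
tool_rot: [3.14, 0.016, 0.0]
force: [-0.6, -1.2, 0.4]
finger_gap: 53.9
finger_force: 0.3
```

Emit:
{"method": "drive_tool", "body": {
  "moves": [
    [[0, -0.0005, 0], [0, 0, 0], 0.054],
    [[0, -0.001, 0], [0, 0, 0], 0.054],
    [[0, -0.001, 0], [0, 0, 0], 0.054]
  ]
}}

```text
time_s: 11.65
tool_pos: [531.7, -4.6, 94.8]
tool_rot: [3.14, 0.016, 0.0]
force: [-0.2, -0.6, -0.2]
finger_gap: 53.4
finger_force: 0.3
```

Emit:
{"method": "drive_tool", "body": {
  "moves": [
    [[0, -0.0005, 0], [0, 0, 0], 0.054],
    [[0, -0.0007, 0], [0, 0, 0], 0.054],
    [[0, -0.0007, 0], [0, 0, 0], 0.054]
  ]
}}

```text
time_s: 11.95
tool_pos: [531.7, -4.1, 94.8]
tool_rot: [3.14, 0.016, 0.0]
force: [-0.3, -1.1, 0.2]
finger_gap: 54.0
finger_force: 0.5
```

Emit:
{"method": "drive_tool", "body": {
  "moves": [
    [[0, -0.0005, 0], [0, 0, 0], 0.054],
    [[0, -0.0007, 0], [0, 0, 0], 0.054],
    [[0, -0.0007, 0], [0, 0, 0], 0.054]
  ]
}}

```text
time_s: 12.25
tool_pos: [531.7, -3.7, 94.8]
tool_rot: [3.139, 0.016, 0.0]
force: [0.2, -1.8, 1.3]
finger_gap: 54.1
finger_force: 1.2
```

Emit:
{"method": "drive_tool", "body": {
  "moves": [
    [[0, -0.0003, 0], [0, 0, 0], 0.054],
    [[0, -0.0005, 0], [0, 0, 0], 0.054],
    [[0, -0.0005, 0], [0, 0, 0], 0.054]
  ]
}}

```text
time_s: 12.55
tool_pos: [531.7, -3.4, 94.8]
tool_rot: [3.139, 0.015, 0.0]
force: [-1.0, -4.1, 1.3]
finger_gap: 54.0
finger_force: 2.1
```

It is at the left stop. I'll back off, lift, and go in front of the middle tab with the fingers closed.

Emit:
{"method": "drive_tool", "body": {
  "moves": [
    [[0, 0.004, 0], [0, 0, 0], 0.054],
    [[0, 0.007, 0], [0, 0, 0], 0.054],
    [[0, 0.007, 0], [0, 0, 0], 0.054],
    [[0, 0.007, -0.03], [0, 0, 0], 0.054],
    [[0, 0.007, -0.05], [0, 0, 0], 0.054],
    [[-0.02, 0.015, -0.055], [0, 0, 0], 0.02],
    [[-0.06, 0.025, -0.055], [0, 0, 0], 0],
    [[-0.077, 0.03, -0.055], [0, 0, 0], 0],
    [[-0.077, 0.03, -0.055], [0, 0, 0], 0],
    [[-0.077, 0.03, -0.055], [0, 0, 0], 0]
  ]
}}

```text
time_s: 13.55
tool_pos: [455.8, -33.1, 150.1]
tool_rot: [3.14, 0.016, 0.002]
force: [-0.4, 0.3, 0.6]
finger_gap: 16.2
finger_force: 0.0
```

```bash
python3 -c "
from h import *
go([455,-33,70])
grab('side','s2')
p=cv2.imread('pics/s2.png')[150:320,290:490]; cv2.imwrite('pics/s2c.png',cv2.resize(p,None,fx=3.5,fy=3.5))"
```

```text
shift m [-0.0009 -0.0002  0.0801] turn deg [ 0.08 -0.08  0.  ] F [-0.43  0.32  0.6 ] t 13.55
```

View pics/s2c.png

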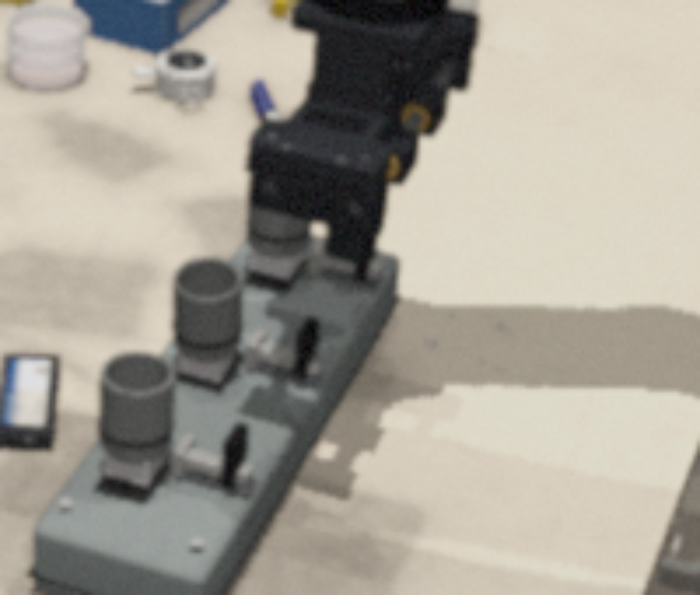

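The middle cup (crop 205,310) now leans towards the left one, and the fingers are up in front of the middle tab (305,345). Going down to tab height.

Emit:
{"method": "drive_tool", "body": {
  "moves": [
    [[-0.001, 0, 0], [0, 0, 0], 0],
    [[-0.001, 0, 0], [0, 0, 0], 0],
    [[-0.001, 0, 0.02], [0, 0, 0], 0],
    [[-0.001, 0, 0.045], [0, 0, 0], 0],
    [[-0.001, 0, 0.07], [0, 0, 0], 0],
    [[-0.001, 0, 0.08], [0, 0, 0], 0],
    [[-0.001, 0, 0.08], [0, 0, 0], 0],
    [[-0.001, 0, 0.08], [0, 0, 0], 0]
  ]
}}

```text
time_s: 14.4
tool_pos: [454.6, -33.5, 70.4]
tool_rot: [3.14, 0.016, 0.001]
force: [0.1, -0.0, -0.2]
finger_gap: 1.0
finger_force: 0.0
```

Emit:
{"method": "drive_tool", "body": {
  "moves": [
    [[0.003, 0, 0], [0, 0, 0], 0],
    [[0.006, 0, 0], [0, 0, 0], 0],
    [[0.009, 0, 0], [0, 0, 0], 0],
    [[0.012, 0, 0], [0, 0, 0], 0],
    [[0.014, 0, 0], [0, 0, 0], 0],
    [[0.016, 0, 0], [0, 0, 0], 0],
    [[0.018, 0, 0], [0, 0, 0], 0],
    [[0.018, 0, 0], [0, 0, 0], 0]
  ]
}}

```text
time_s: 15.2
tool_pos: [472.2, -33.5, 69.8]
tool_rot: [3.14, 0.016, 0.0]
force: [-1.5, -0.1, 0.5]
finger_gap: 0.3
finger_force: 0.8
```

Emit:
{"method": "drive_tool", "body": {
  "moves": [
    [[0.002, 0, 0], [0, 0, 0], 0],
    [[0.004, 0, 0], [0, 0, 0], 0],
    [[0.006, 0, 0], [0, 0, 0], 0],
    [[0.008, 0, 0], [0, 0, 0], 0],
    [[0.01, 0, 0], [0, 0, 0], 0],
    [[0.01, 0, 0], [0, 0, 0], 0]
  ]
}}

```text
time_s: 15.8
tool_pos: [482.5, -33.4, 69.8]
tool_rot: [3.14, 0.016, 0.001]
force: [-1.6, -0.5, -1.7]
finger_gap: 0.1
finger_force: 0.6
```

Emit:
{"method": "drive_tool", "body": {
  "moves": [
    [[0.001, 0, 0], [0, 0, 0], 0],
    [[0.002, 0, 0], [0, 0, 0], 0],
    [[0.003, 0, 0], [0, 0, 0], 0],
    [[0.003, 0, 0], [0, 0, 0], 0]
  ]
}}

```text
time_s: 16.2
tool_pos: [485.1, -33.4, 69.8]
tool_rot: [3.14, 0.016, 0.001]
force: [-2.8, -1.0, -0.5]
finger_gap: 0.2
finger_force: 1.0
```

Emit:
{"method": "drive_tool", "body": {
  "moves": [
    [[0.001, 0, 0], [0, 0, 0], 0],
    [[0.002, 0, 0], [0, 0, 0], 0],
    [[0.002, 0, 0], [0, 0, 0], 0]
  ]
}}

```text
time_s: 16.5
tool_pos: [486.1, -33.4, 69.7]
tool_rot: [3.14, 0.016, -0.003]
force: [-5.0, -0.1, 3.5]
finger_gap: 0.5
finger_force: 2.5
```

Emit:
{"method": "drive_tool", "body": {
  "moves": [
    [[0.001, 0, 0], [0, 0, 0], 0],
    [[0.002, 0, 0], [0, 0, 0], 0],
    [[0.002, 0, 0], [0, 0, 0], 0]
  ]
}}

```text
time_s: 16.8
tool_pos: [486.2, -33.4, 69.5]
tool_rot: [3.139, 0.016, -0.009]
force: [-10.0, -0.4, 8.3]
finger_gap: 0.2
finger_force: 4.9
```

Emit:
{"method": "drive_tool", "body": {
  "moves": [
    [[0.001, 0, 0], [0, 0, 0], 0],
    [[0.002, 0, 0], [0, 0, 0], 0],
    [[0.002, 0, 0], [0, 0, 0], 0]
  ]
}}

```text
time_s: 17.1
tool_pos: [486.2, -33.5, 69.2]
tool_rot: [3.139, 0.016, -0.015]
force: [-15.0, 0.7, 11.3]
finger_gap: 0.9
finger_force: 7.2
```

A firm end stop at x 486. I'll back off, lift, and check.

Emit:
{"method": "drive_tool", "body": {
  "moves": [
    [[-0.01, 0, 0], [0, 0, 0], 0],
    [[-0.025, 0, 0], [0, 0, 0], 0],
    [[-0.03, 0, 0], [0, 0, 0], 0],
    [[-0.03, 0, -0.04], [0, 0, 0], 0],
    [[-0.03, 0, -0.09], [0, 0, 0], 0],
    [[-0.05, 0.05, -0.12], [0, 0, 0], 0],
    [[-0.05, 0.1, -0.13], [0, 0, 0], 0],
    [[-0.05, 0.15, -0.13], [0, 0, 0], 0],
    [[-0.05, 0.2, -0.13], [0, 0, 0], 0],
    [[-0.05, 0.2, -0.13], [0, 0, 0], 0]
  ]
}}

```text
time_s: 18.1
tool_pos: [443.1, -240.2, 201.1]
tool_rot: [3.136, 0.004, 0.005]
force: [-0.6, 0.1, 0.6]
finger_gap: 0.1
finger_force: 0.0
```

Run:
```python
from h import *
for n in('top','side'):
    p,d=grab(n,n+'3'); W=world(n,d); x,y,z=W[...,0],W[...,1],W[...,2]
    for nm,lo,hi in(('tab',78,92),('cup',112,132)):
        m=(x>440)&(x<640)&(y>-200)&(y<140)&(z>lo)&(z<hi)&((x<506)|(nm=='cup'))
        k,l,st,c=cv2.connectedComponentsWithStats(m.astype(np.uint8))
        for i in range(1,k):
            if st[i,4]>15: print(n,nm,W[l==i].mean(0).round(1),st[i,4])
print(bot.observe()['force'].round(1),bot.observe()['tool_pos'].round())
p=cv2.imread('pics/side3.png')[150:400,250:500]; cv2.imwrite('pics/s3c.png',cv2.resize(p,None,fx=2.4,fy=2.4))
```

```text
top tab [501.2 -33.6  86.5] 49
top tab [479.7  76.5  86.6] 50
top tab [ 481.  -142.8   87.1] 43
top cup [531.1  91.8 121.1] 111
top cup [532.   -7.3 120.1] 114
top cup [ 533.5 -128.   120.2] 120
side tab [ 479.4 -140.5   85.6] 46
side tab [499.6 -31.2  86.1] 51
side tab [478.2  78.9  86.2] 63
side cup [ 532.1 -127.   119.2] 197
side cup [531.6  -8.4 118.9] 203
side cup [530.1  92.5 119. ] 244
[ 0.1 -0.3 -0.2] [ 443. -236.  200.]
```

View pics/s3c.png

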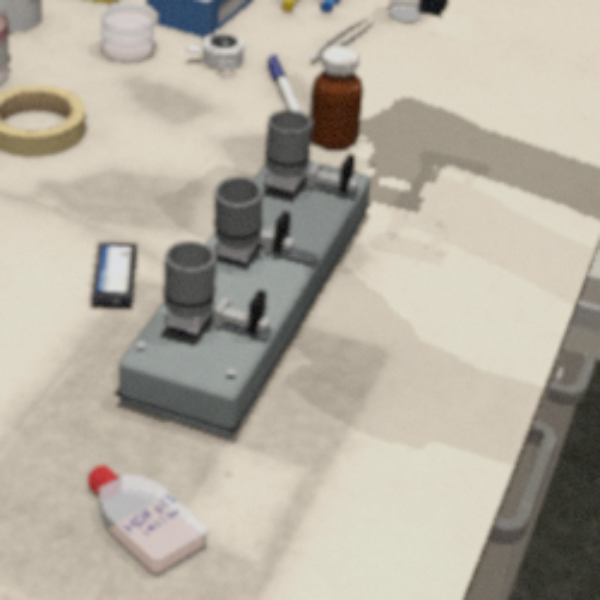

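The middle tab (crop 283,233) has moved about 22 mm in, its cup leans 10 mm left, and the other tabs and the things around the rocker haven't moved. Handing in.

```bash
python3 -c "
from rig import bot
print(bot.close_job())"
```

```text
the job is handed in; nothing more can be done
None
```

The middle holder had the worn bearing: it was rocked right, then left, and is now locked leaning left with its catch home (about 22 mm of travel); the other two catches are still out, the flask, bottle and case look undisturbed in the last picture, and the job is handed in (no verdict returned).

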